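# Pop the guard comb off the trimmer and trap it

### The job

Press the white release button on the trimmer's neck with one fingertip and, as the spring pops the orange guard comb off the trimmer's nose, trap it with the other finger in front of it before it slides away along the wet tray. Finish holding it just so: the button still down, the guard clear of the nose and flat on the tray, stopped against the other finger with the sprung ejector still pushing it from behind. Do not pinch or lift the guard, and leave the other toiletries where they are.

Things in the scene. Friction and masses are not known exactly. Their poses are not given: they have to be found in the camera images.
- tray: White slippery glazed tray, fixed, top 14 mm above the ledge, spanning x -175 to +90, y +-75 mm (no rim at +x). A black trimmer lies clipped on it. Origin on the ledge below the front of the trimmer's neck; x runs tail to nose, the way the guard pops off; z up. Tops above the ledge: handle (38 mm wide) x -162 to -58: 51 mm; shoulder x -62 to -42: 38 mm; neck (32 wide) x -46 to 0: 27 mm.
- release_top (a point): Centre of the top of the white release button, at x -18, y 0 mm in the tray's frame and 35 mm above the ledge when up. The cap is 18 mm along the trimmer, 16 mm wide and stands 8 mm above the neck. From its centre it is 18 mm to the back and 52 mm to the front face of the seated guard.
- release (a joint): Travel of the release button, 0 up to 0.006 m fully down (straight down, still 2 mm above the neck). It springs back; 1.5 N to start, about 3 to 4 N to hold it down. The catch lets go between 0.002 and 0.0035 m, and the guard pops at once.
- guard: Orange guard comb (loose, about 22 g), 34 mm along the trimmer, 46 wide, 32 high in front, 26 at the back. Origin under its centre; x to its toothed front, z up. Starts seated at x 17, y 0 in the tray's frame, its underside on the tray. Its back overlaps the nose by 6 mm: 7 mm forward it is clear. Left alone it shoots off the open end of the tray.
- guard_front (a point): Centre of the guard's flat front face (46 mm wide, 32 mm high), 16 mm above the tray, x 34 mm in the tray's frame when seated.
- ejector (a joint): Travel of the two-pin spring ejector inside the guard, 0 (cocked) to 0.016 m (fully out, a stop). It pushes the guard along tray x with 3 N when cocked, falling evenly to 1.5 N at 0.016. A guard stopped after 7 to 15 mm is thus held between ejector and finger; farther out it lies loose.
- brush: Wooden-handled shaving brush standing on the tray, 105 mm tall, 35 mm across, beside the trimmer's handle; origin under its foot. Leave it alone.
- oil: Amber oil bottle standing on the tray, 70 mm tall, 30 mm across, beside the handle; origin under its foot. Leave it alone.
- soapdish: White ceramic soap dish with a bar of soap, 125 x 88 x 30 mm; origin under its centre. Leave it alone.
- tumbler: Blue tumbler 70 mm across and 100 mm tall, with two toothbrushes reaching 180 mm; origin under its centre. Leave it alone.
- deo: Metal spray can, 48 mm across, 140 mm tall; origin under its foot. Leave it alone.
- comb: Steel comb lying flat on the ledge, 180 x 28 x 4 mm, long along its x; origin under its centre. Leave it alone.
- nose (a point): Point on the tray's top directly below the front end of the neck (tray frame 0, 0, 14 mm).
Things that resemble listed ones, but are neither listed nor needed, are in the scene too. There is more than one size of the guard; the job needs the largest.

How it is judged (in metres and radians):
On the way:
1. with the release button held down by one finger, the popped guard (at least 7 mm forward) rests against the other finger (value of joint release above 0.003 m and x of guard in the frame of tray above 0.024 m and contact force between the fingers and guard above 0.3 N), for 0.2 s.
At the end, for the whole second after the job is handed in: The button is held down over 3 mm; the guard stays 7 to 20 mm forward of its seat, within 12 mm of the trimmer's line, flat (0.12 rad), turned under 0.3 rad, at rest, held between a finger and the sprung ejector (over 0.3 N on each) (all of step 1 and x of guard in the frame of tray below 0.037 m and y of guard in the frame of tray between -0.012 and 0.012 m and z of guard in the frame of tray between 0.011 and 0.018 m and angle between guard's own z axis and vertical below 0.12 rad and angle between the x axis of guard and the x axis of tray, either way round below 0.3 rad and contact force between guard and tray above 0.3 N and linear speed of guard below 0.02 m/s); the arm keeps its last pose, push and grip.
It fails at once if the guard slides away along the tray (more than 60 mm from its seat) (horizontal distance between guard and nose above 0.077 m).
It fails at once if the guard is lifted off the tray (z of guard in the frame of tray above 0.026 m).
It fails at once if the shaving brush or the oil bottle is knocked out of place or over (distance of any of brush, oil from where it was at the start of the episode above 0.03 m or angle between any of brush, oil's own z axis and vertical above 0.5 rad).
It fails at once if the soap dish, tumbler, spray can or steel comb is moved or tipped (distance of any of soapdish, tumbler, deo, comb from where it was at the start of the episode above 0.03 m or angle between any of soapdish, tumbler, deo, comb's own z axis and vertical above 0.5 rad).
It also fails if it takes over 32 s, if anything falls off the work surface, if the arm or the gripper's body presses on something with over 40 N, if the wrist force passes 120 N, or if a joint passes its speed limit or range.

### The arm

A 6-joint arm with a two-finger parallel gripper is mounted at the origin on the work surface. World frame = base frame: x ahead of the robot, y to its left, z up, the work surface at z = 0. Lengths are in mm, angles in rad, forces in N, time in s.
With the tool pointing down it reaches from about 300 to 750 mm from the base axis. Payload 8.5 kg.
Tool frame: the origin (TCP) lies between the finger pads; the fingertips stand 19 mm ahead of it and the grasp point (between the pads) is the TCP; z points along the fingers, y is the line along which they close (so a half turn about z gives the same grasp; the last joint's range is limited). The gripper opens to 88 mm and grips with 3 to 60 N. Pads are 18 mm wide; open, the fingers measure 123 mm over their backs; the gripper's body (75 mm by 187 mm) begins 45 mm behind the grasp point.
Start: joints at [1.066, 0.381, 1.297, -0, 1.464, -0.215], TCP at [157.16, 527.05, 257.748] pointing down, gripper open.
Joint ranges: [-3.11, 3.11], [-0.89, 2.33], [0.22, 2.48], [-1.42, 4.56], [0.17, 2.85], [-2.88, 2.88]. Speed limits (rad/s): [2.39, 2.39, 3.14, 3.14, 3.14, 3.14].

### API

Orientations are given as a unit quaternion [x, y, z, w].
In Python, from workcell import manip gives the robot as it stands. The module is installed in compiled form; this text tells all that it offers.
- The arm moves only by the tool arm_command, never from a script. Its argument "moves" is a list of rows, each an object with "delta_pos": the shift along the tool's x, y, z in m, a list of three; "turn": the turn, a rotation vector about the tool's x, y, z in rad, a list of three; "jaw": the opening, from 0 (shut) to 1 (fully open). In form: [{"delta_pos": [tx, ty, tz], "turn": [ax, ay, az], "jaw": jaw}, ...]. A call has 1 to 12 rows; each row is the pose to reach, as a shift and turn from the pose commanded when the call began, along the tool's axes at that moment; what a row does not reach only later rows make up. A row lasts 1/12 s, in which the tool goes at most 41.7 mm and 7.16 degrees, less where a joint would pass 70% of its speed; a pose out of reach is approached as far as the arm can. A call with a gripper value outside its range is refused whole. The fingers move at their own pace and stop on an object; the grip force is fixed at half the most. Time passes only in rows, so rows that repeat a pose let the fingers close. It gives the time, the measured TCP pose, the force, the opening and the grip force at its end, in the units of the state.
- manip.read_state(): the state, without advancing time (a new reading comes with each control period).
- manip.get_image(name): name is "side" or "top"; returns the picture (400x640x3 uint8, red, green, blue); there is no depth.
- manip.get_calibration(name): a dict with "mtx" (3x3 intrinsics, pixels), "rvec" (rotation vector, rad) and "tvec" (3), from world to camera coordinates, as OpenCV has them. Camera axes: x right, y down, z forward; pixel columns grow to the right and rows downward; lengths in mm; the calibration is good to about 2 mm. A picture is of the moment at which its call begins. get_calibration takes no time and is no camera call.
- manip.job_done(): hands the job in; it is judged then, once.
The state is a dict: "time": time; "qpos": joint angles; "qvel": joint speeds; "joint_efforts": joint torques, N m; "ee_pos": TCP position; "tcp_rot": TCP orientation; "force": force on the tool from outside, world axes, zero at the start; "wrist_torque": the same for the moment, N m; "opening": finger opening in mm; "grip_force": force on a finger pad.
Only numpy, scipy, OpenCV 4.12 (cv2) and the standard library are available. Lean on these libraries where they do the work, as an engineer would, in place of code of your own. Each camera call takes 0.05 s, during which the arm holds its last target. There are 200 camera calls.

## Working session

There is one attempt and no reset: what is moved stays moved. The work goes in short steps, Python scripts to look and compute and a tool call to move; the robot and the scene stay as the last step left them, time stands still between calls to the robot, and variables do not carry over. Pictures are saved under pics/ and viewed, at most 10 in all, crops included, and the job is handed in when it is done.

Besides the shell and the picture viewer there is one more tool, called after "Call:" as name(argument=value, ...) on one line, values as JSON. arm_command: Moves the arm, as the interface text tells. Its arguments: {"type":"object","properties":{"moves":{"type":"array","items":{"type":"object","properties":{"delta_pos":{"type":"array","items":{"type":"number"}},"turn":{"type":"array","items":{"type":"number"}},"jaw":{"type":"number"}}}}},"required":["moves"]}

```bash
mkdir -p pics
python3 - <<'E'
from workcell import manip
import cv2
for n in("top","side"):
    cv2.imwrite(f"pics/{n}0.png",manip.get_image(n)[:,:,::-1]); print(n,manip.get_calibration(n))
print(manip.read_state())
E
```

```text
top {'mtx': array([[413.23814884,   0.        , 318.18139986],
       [  0.        , 413.23814884, 192.01441679],
       [  0.        ,   0.        ,   1.        ]]), 'rvec': array([ 2.18773364, -2.12857695,  0.09577419]), 'tvec': array([  -7.6164465 ,  564.56972601, 1083.44359821])}
side {'mtx': array([[446.43453805,   0.        , 323.45271818],
       [  0.        , 446.43453805, 199.27375828],
       [  0.        ,   0.        ,   1.        ]]), 'rvec': array([ 2.21727505, -0.77507493,  0.34319989]), 'tvec': array([-401.97289554,  289.18834196,  804.73240776])}
{'time': 0.1, 'qpos': array([ 1.06572213e+00,  3.81122859e-01,  1.29812338e+00,  2.82634762e-05,
        1.46362871e+00, -2.15281462e-01]), 'qvel': array([-1.45434217e-03, -1.76404153e-03, -3.48684788e-03,  6.01896882e-05,
       -3.89946845e-04, -4.63992621e-04]), 'joint_efforts': array([ 3.97923170e-03, -4.38649464e+01, -2.24914026e+01,  7.14591192e-02,
        3.41723557e-02, -5.86849728e-05]), 'ee_pos': array([157.04159937, 526.87375497, 257.22337528]), 'tcp_rot': array([ 1.44391359e-01,  9.89520452e-01, -5.95052687e-04, -2.39113362e-04]), 'force': array([ 0.48744985, -0.05324603, -0.9837013 ]), 'wrist_torque': array([ 0.00979304,  0.01048031, -0.0117925 ]), 'grip_force': 0.0, 'opening': 87.55153914270124}
```

View pics/top0.png

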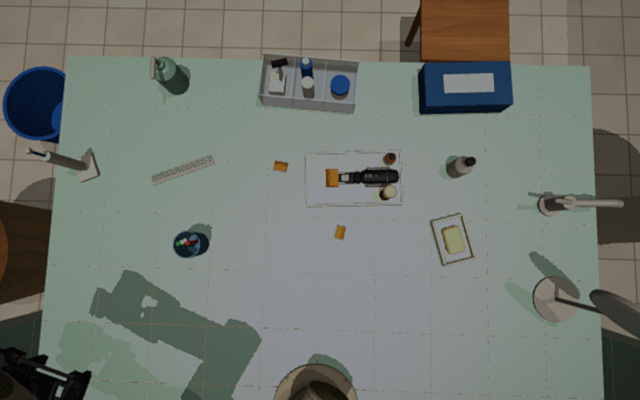

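View pics/side0.png

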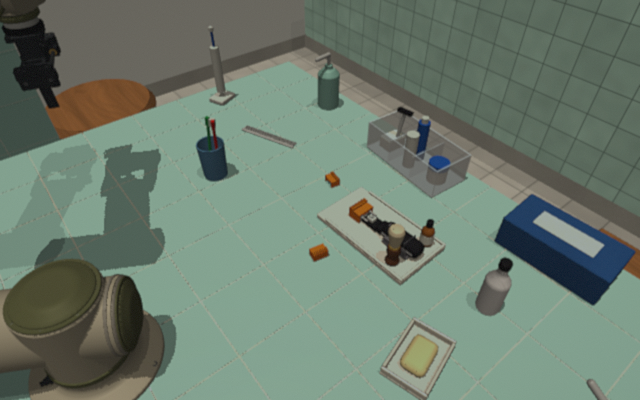

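The top view shows the tray at about (305–403, 151–207), with the seated orange guard at (332,178) and its nose pointing image-left. The brush is at (388,193) and the oil at (390,158). The side view shows the same tray around (380,232). Next I'll zoom in on both.

Run:
```python
import cv2,numpy as np
a=cv2.imread("pics/top0.png")[145:213,298:410]; b=cv2.imread("pics/side0.png")[182:288,310:450]
a=cv2.resize(a,None,fx=5,fy=5,interpolation=cv2.INTER_CUBIC); b=cv2.resize(b,None,fx=5,fy=5,interpolation=cv2.INTER_CUBIC)
cv2.imwrite("pics/a.png",a);cv2.imwrite("pics/b.png",b)
```

```text
(no output)
```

View pics/a.png

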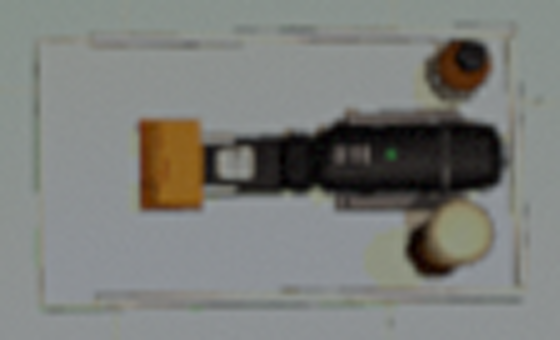

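View pics/b.png

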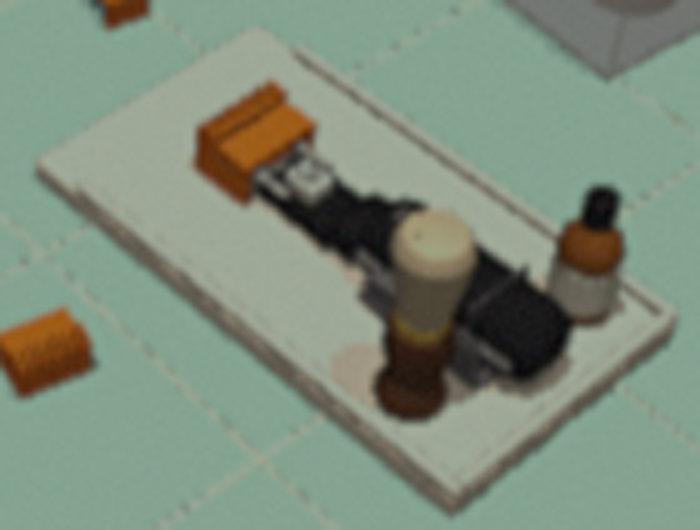

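Zoomed top view: tray corners are at about (38,40), (42,308), (520,298) and (515,27). The button cap is at (237,162), and the guard's front edge is x=140, y 121–209. Zoomed side view: corners are at (38,165), (258,28), (675,318) and (453,498), with the button at (313,172). I'll fit the tray pose from these.

```bash
cat > fit.py <<'E'
import cv2,numpy as np
from scipy.optimize import least_squares
from scipy.spatial.transform import Rotation as R
from workcell import manip
C={n:manip.get_calibration(n) for n in("top","side")}
def proj(n,P): c=C[n]; return cv2.projectPoints(np.float64(P).reshape(-1,1,3),c["rvec"],c["tvec"],c["mtx"],None)[0][:,0]
def ray(n,uv,z):
    c=C[n];r=cv2.Rodrigues(c["rvec"])[0];d=r.T@np.linalg.solve(c["mtx"],[*uv,1]);o=-r.T@c["tvec"];return o+d*(z-o[2])/d[2]
def px(uv,off): return (np.float64(uv)+.5)/5-.5+off
T=[(90,-75,14),(90,75,14),(-175,75,14),(-175,-75,14),(-18,0,35),(34,-23,46),(34,23,46)]
O={"top":px([(38,40),(42,308),(520,298),(515,27),(237,162),(140,121),(140,209)],(298,145)),
"side":px([(258,28),(38,165),(453,498),(675,318),(313,172),(275,85),(200,130)],(310,182))}
def W(p,P): return np.float64(P)@R.from_euler('z',p[2]).as_matrix().T+[p[0],p[1],0]
def fit(ns,p0=(500,0,1.57)):
    return least_squares(lambda p:np.concatenate([(proj(n,W(p,T))-O[n]).ravel() for n in ns]),p0,loss='soft_l1',x_scale=[10,10,.1])
E
python3 - <<'E'
from fit import *
np.set_printoptions(precision=2,suppress=True)
for ns in(["top"],["side"],["top","side"]):
    s=fit(ns);p=s.x;print(ns,p)
    for n in ns:print((proj(n,W(p,T))-O[n]).tolist())
def loc(q): return (q-[p[0],p[1],0])@R.from_euler('z',p[2]).as_matrix()
print("brush top",loc(ray("top",px((460,232),(298,145)),119)),"foot",loc(ray("side",px((412,397),(310,182)),14)))
print("oil",loc(ray("side",px((585,303),(310,182)),14)))
print("TCP tool-y dir", R.from_quat(manip.read_state()["tcp_rot"]).as_matrix())
for P in[(18,0,0),(-18,0,35),(45,0,30)]:print(P,W(p,P))
# FK check: fingertip mid projected
s=manip.read_state();print(proj("top",s["ee_pos"]),proj("side",s["ee_pos"]))
E
```

```text
['top'] [604.86 -44.94   1.62]
[[-0.55001463011547, -0.1896563802888238], [-0.368962979629714, 0.3714873124145015], [1.5300848835029797, 0.18251489674042887], [0.1747181577061383, 0.0775715192852715], [-0.11721493252736082, 0.29302456484563777], [-0.23980882335621345, -0.16166184569465258], [0.16096793072574656, -0.6710603141052047]]
['side'] [605.38 -45.85   1.62]
[[0.07403386367036546, -1.0044426191230684], [-0.6610565271343489, -0.869583175655464], [0.8889592362502867, 1.3200092610185266], [1.5108702589031395, 0.6875982422624816], [-0.10984430497995845, 1.0864175850207403], [-1.2493443849543837, -1.1558417865029185], [-0.2826391040317162, -1.2467427509088793]]
['top', 'side'] [605.17 -45.35   1.62]
[[-0.39168168128765046, -0.3044640261226448], [-0.2253937310608194, 0.2541223581500276], [1.6730126896402453, 0.094876032054799], [0.33253605504211237, -0.008334345437049251], [0.036195352954791815, 0.18695327725035327], [-0.0823770250498228, -0.2742952700138801], [0.3137512780578504, -0.7844704541498686]]
[[-0.11830331693664675, -1.0730683546429702], [-0.8599905686230613, -0.9488742203826632], [0.6383846357973084, 1.2160879219612752], [1.2720150451292511, 0.5994761675619884], [-0.32654598224007714, 1.004902429487828], [-1.4572208561295383, -1.2315441698016514], [-0.49289546467804257, -1.326034260846285]]
brush top [-122.66   48.97  119.  ] foot [-125.25   46.83   14.  ]
oil [-140.09  -51.2    14.  ]
TCP tool-y dir [[-0.96  0.29 -0.  ]
 [ 0.29  0.96 -0.  ]
 [ 0.   -0.   -1.  ]]
(18, 0, 0) [604.28 -27.37   0.  ]
(-18, 0, 35) [606.06 -63.33  35.  ]
(45, 0, 30) [602.95  -0.4   30.  ]
[[ 59.94 369.61]] [[52.4  88.73]]
```

Call:
arm_command(moves=[{"delta_pos": [-0.587,-0.403,0],"turn": [0,0,-0.342],"jaw": 0.62},{"delta_pos": [-0.587,-0.403,0],"turn": [0,0,-0.342],"jaw": 0.62},{"delta_pos": [-0.587,-0.403,0],"turn": [0,0,-0.342],"jaw": 0.62},{"delta_pos": [-0.587,-0.403,0],"turn": [0,0,-0.342],"jaw": 0.62},{"delta_pos": [-0.587,-0.403,0],"turn": [0,0,-0.342],"jaw": 0.62},{"delta_pos": [-0.587,-0.403,0],"turn": [0,0,-0.342],"jaw": 0.62},{"delta_pos": [-0.587,-0.403,0],"turn": [0,0,-0.342],"jaw": 0.62},{"delta_pos": [-0.587,-0.403,0],"turn": [0,0,-0.342],"jaw": 0.62},{"delta_pos": [-0.587,-0.403,0],"turn": [0,0,-0.342],"jaw": 0.62},{"delta_pos": [-0.587,-0.403,0],"turn": [0,0,-0.342],"jaw": 0.62},{"delta_pos": [-0.587,-0.403,0],"turn": [0,0,-0.342],"jaw": 0.62},{"delta_pos": [-0.587,-0.403,0],"turn": [0,0,-0.342],"jaw": 0.62}])

```text
time: 1.1
ee_pos: [465.5, 144.5, 257.6]
tcp_rot: [-0.026, 1.0, 0.0, -0.0]
force: [-0.0, 0.1, 0.5]
opening: 54.8
grip_force: 0.0
```

Call:
arm_command(moves=[{"delta_pos": [-0.124,-0.172,0.1],"turn": [0,0,0],"jaw": 0.62},{"delta_pos": [-0.124,-0.172,0.1],"turn": [0,0,0],"jaw": 0.62},{"delta_pos": [-0.124,-0.172,0.1],"turn": [0,0,0],"jaw": 0.62},{"delta_pos": [-0.124,-0.172,0.1],"turn": [0,0,0],"jaw": 0.62},{"delta_pos": [-0.124,-0.172,0.1],"turn": [0,0,0],"jaw": 0.62},{"delta_pos": [-0.124,-0.172,0.1],"turn": [0,0,0],"jaw": 0.62},{"delta_pos": [-0.124,-0.172,0.1],"turn": [0,0,0],"jaw": 0.62},{"delta_pos": [-0.124,-0.172,0.1],"turn": [0,0,0],"jaw": 0.62},{"delta_pos": [-0.124,-0.172,0.1],"turn": [0,0,0],"jaw": 0.62}])

```text
time: 1.85
ee_pos: [597.1, -18.1, 158.0]
tcp_rot: [-0.026, 1.0, 0.0, -0.0]
force: [0.2, -0.0, 0.7]
opening: 54.4
grip_force: 0.0
```

Run:
```python
from fit import *
np.set_printoptions(precision=2,suppress=True)
s=manip.read_state();p=fit(["top","side"]).x
print(s["ee_pos"],s["opening"],s["force"],"yaw",np.arctan2(*R.from_quat(s["tcp_rot"]).as_matrix()[[1,0],1]),p,"tray",(s["ee_pos"]-[p[0],p[1],0])@R.from_euler('z',p[2]).as_matrix())
print(proj("side",s["ee_pos"]))
I=manip.get_image("side")[:,:,::-1]
cv2.imwrite("pics/c.png",cv2.resize(I[120:270,300:480],None,fx=4,fy=4,interpolation=cv2.INTER_CUBIC))
```

```text
[597.07 -18.07 158.04] 54.433945491101 [ 0.16 -0.01  0.67] yaw 1.6233821756493356 [605.17 -45.35   1.62] tray [ 27.65   6.75 158.04]
[[358.93 166.91]]
```

View pics/c.png

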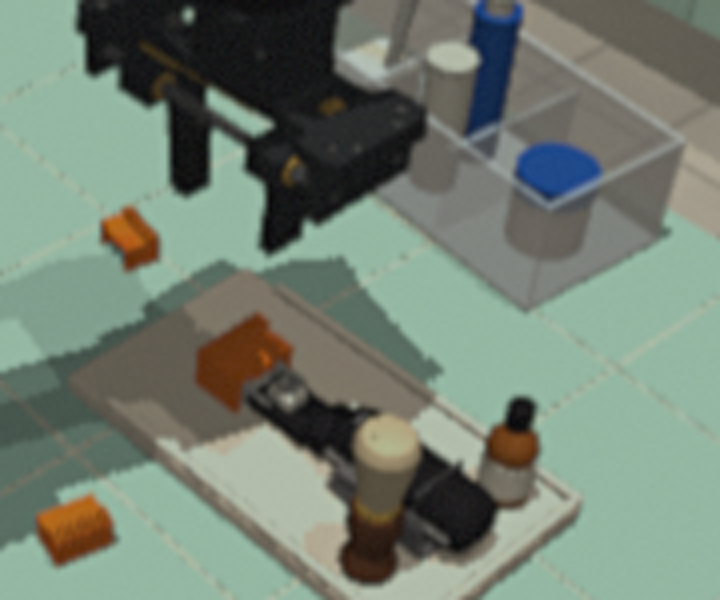

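The side crop shows both fingers above the tray, with tips at about (190,190) and (275,248). The guard is still seated. Next I'll check the finger geometry by overlay before descending.

Run:
```python
from fit import *
s=manip.read_state();M=R.from_quat(s["tcp_rot"]).as_matrix();I=cv2.imread("pics/c.png")
I=cv2.resize(I[100:300,100:400],None,fx=2.5,fy=2.5)
for sg in(1,-1):
  for th,col in((0,(0,255,0)),(10,(0,255,255)),(17.5,(0,0,255))):
    P=[s["ee_pos"]+M@[x,sg*(27.2+th),19] for x in(-9,9)]
    u=((proj("side",P)-[300,120]+.5)*4-.5-[100,100])*2.5
    cv2.line(I,*[tuple(int(v) for v in q) for q in u],col,1)
cv2.imwrite("pics/d.png",I)
```

```text
(no output)
```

View pics/d.png

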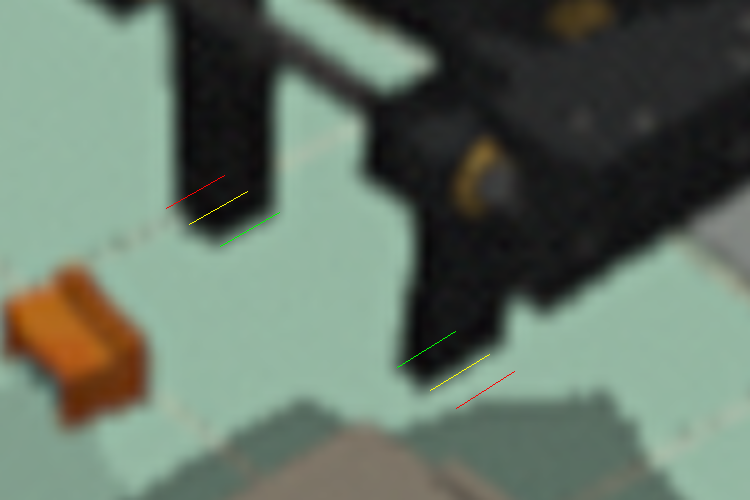

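Call:
arm_command(moves=[{"delta_pos": [0,0,0],"turn": [0,0,0],"jaw": 0.64},{"delta_pos": [0,0,0],"turn": [0,0,0],"jaw": 0.64},{"delta_pos": [0,0,0],"turn": [0,0,0],"jaw": 0.64}])

```text
time: 2.15
ee_pos: [597.3, -18.1, 158.4]
tcp_rot: [-0.027, 1.0, -0.0, 0.0]
force: [0.3, 1.1, -1.4]
opening: 56.2
grip_force: 0.0
```

Call:
arm_command(moves=[{"delta_pos": [-0.0065,-0.0107,0.03],"turn": [0,0,0],"jaw": 0.64},{"delta_pos": [-0.0065,-0.0107,0.06],"turn": [0,0,0],"jaw": 0.64},{"delta_pos": [-0.0065,-0.0107,0.08],"turn": [0,0,0],"jaw": 0.64},{"delta_pos": [-0.0065,-0.0107,0.087],"turn": [0,0,0],"jaw": 0.64},{"delta_pos": [-0.0065,-0.0107,0.087],"turn": [0,0,0],"jaw": 0.64},{"delta_pos": [-0.0065,-0.0107,0.087],"turn": [0,0,0],"jaw": 0.64},{"delta_pos": [-0.0065,-0.0107,0.087],"turn": [0,0,0],"jaw": 0.64}])

```text
time: 2.73
ee_pos: [605.3, -29.2, 72.4]
tcp_rot: [-0.026, 1.0, -0.0, 0.001]
force: [-0.0, -0.0, -0.5]
opening: 56.2
grip_force: 0.0
```

Run:
```python
from fit import *
np.set_printoptions(precision=2,suppress=True)
s=manip.read_state();p=fit(["top","side"]).x
print(s["ee_pos"],s["opening"],s["force"],"tray",(s["ee_pos"]-[p[0],p[1],0])@R.from_euler('z',p[2]).as_matrix())
I=manip.get_image("side")[:,:,::-1]
cv2.imwrite("pics/e.png",cv2.resize(I[170:250,320:420],None,fx=7,fy=7,interpolation=cv2.INTER_CUBIC))
```

```text
[605.3  -29.16  72.44] 56.2045775266369 [-0.02 -0.04 -0.55] tray [16.16 -0.93 72.44]
```

View pics/e.png

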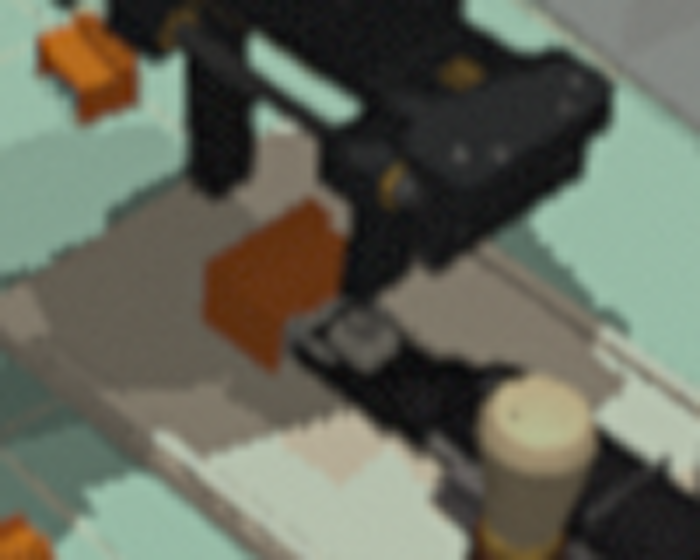

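Call:
arm_command(moves=[{"delta_pos": [0,0,0.01],"turn": [0,0,0],"jaw": 0.64},{"delta_pos": [0,0,0.016],"turn": [0,0,0],"jaw": 0.64},{"delta_pos": [0,0,0.016],"turn": [0,0,0],"jaw": 0.64},{"delta_pos": [0,0,0.016],"turn": [0,0,0],"jaw": 0.64}])

```text
time: 3.12
ee_pos: [604.3, -29.1, 54.3]
tcp_rot: [-0.026, 1.0, 0.0, -0.0]
force: [0.4, 0.6, 0.4]
opening: 56.3
grip_force: 0.0
```

Call:
arm_command(moves=[{"delta_pos": [0,0,0.003],"turn": [0,0,0],"jaw": 0.64},{"delta_pos": [0,0,0.0055],"turn": [0,0,0],"jaw": 0.64},{"delta_pos": [0,0,0.0055],"turn": [0,0,0],"jaw": 0.64},{"delta_pos": [0,0,0.0055],"turn": [0,0,0],"jaw": 0.64},{"delta_pos": [0,0,0.0055],"turn": [0,0,0],"jaw": 0.64}])

```text
time: 3.53
ee_pos: [604.7, -29.2, 49.4]
tcp_rot: [-0.026, 1.0, -0.0, 0.0]
force: [-0.1, 0.4, 2.0]
opening: 56.3
grip_force: 2.3
```

Run:
```python
from fit import *
np.set_printoptions(precision=2,suppress=True)
p=fit(["top","side"]).x
I=manip.get_image("side")[:,:,::-1]
for i in range(4):
    s=manip.read_state();print(s["ee_pos"],s["opening"],s["force"],s["wrist_torque"],s["grip_force"],"tray",(s["ee_pos"]-[p[0],p[1],0])@R.from_euler('z',p[2]).as_matrix());manip.get_image("top")
cv2.imwrite("pics/f.png",cv2.resize(I[170:250,320:420],None,fx=7,fy=7,interpolation=cv2.INTER_CUBIC))
```

```text
[604.74 -29.17  49.42] 56.64119162986059 [0.37 0.38 0.97] [ 0.01 -0.05  0.02] 2.3011383801213015 tray [16.18 -0.37 49.42]
[604.74 -29.19  49.43] 56.265265697524214 [0.51 0.66 1.53] [ 0.04 -0.09  0.  ] 2.3211996490204 tray [16.16 -0.37 49.43]
[604.72 -29.15  49.41] 56.53232344592811 [0.51 0.58 1.15] [-0.04 -0.14  0.05] 2.3426221381419055 tray [16.2  -0.35 49.41]
[604.75 -29.16  49.42] 56.54208271109151 [0.53 0.05 2.87] [ 0.04 -0.17  0.04] 2.3623585805989933 tray [16.19 -0.38 49.42]
```

View pics/f.png

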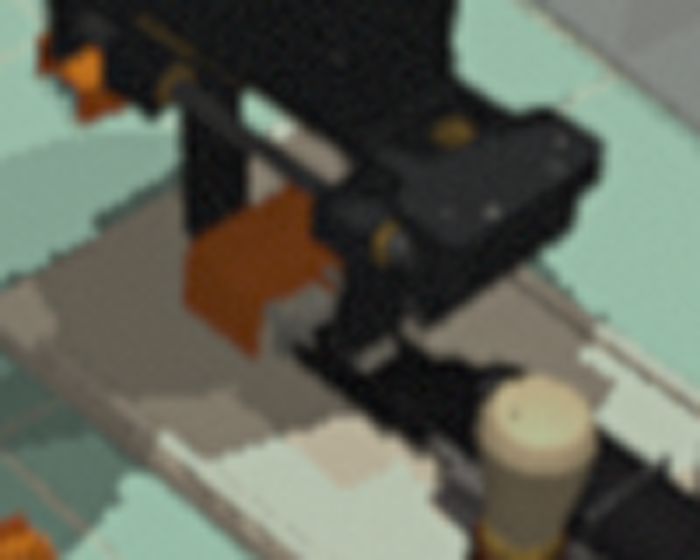

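The guard has moved forward about 10 mm and rests against the front finger, and the rear finger is on the button. Grip force is 2.3 N, which fits the ejector push. I'll press slightly deeper for margin.

Call:
arm_command(moves=[{"delta_pos": [0,0,0.0007],"turn": [0,0,0],"jaw": 0.64},{"delta_pos": [0,0,0.0007],"turn": [0,0,0],"jaw": 0.64},{"delta_pos": [0,0,0.0007],"turn": [0,0,0],"jaw": 0.64},{"delta_pos": [0,0,0.0007],"turn": [0,0,0],"jaw": 0.64},{"delta_pos": [0,0,0.0007],"turn": [0,0,0],"jaw": 0.64}])

```text
time: 4.2
ee_pos: [604.7, -29.2, 48.7]
tcp_rot: [-0.026, 1.0, -0.0, 0.0]
force: [1.1, 1.2, 3.6]
opening: 56.3
grip_force: 2.5
```

Run:
```python
from workcell import manip
import numpy as np,cv2
f=[]
I=manip.get_image("side")
for i in range(8):
    s=manip.read_state();f.append([*s["ee_pos"],*s["force"],s["grip_force"]]);manip.get_image("top")
print(np.round(np.mean(f,0),2),s["time"])
```

```text
[ 6.0472e+02 -2.9170e+01  4.8710e+01  1.6700e+00  4.5000e-01  4.4100e+00
  2.5300e+00] 4.6
```

```bash
python3 -c "
from workcell import manip
print(manip.job_done())"
```

```text
the job is handed in; nothing more can be done
None
```

I handed the job in with the button pressed about 5 mm and the popped guard stopped about 10 mm forward. It was lying on the tray against the front finger with about 2.5 N on the pad; the hand-in gave no verdict.

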